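# Rattle check of a radio unit

### The arm

A 7-joint arm with a two-finger parallel gripper is mounted at the origin on the work surface. World frame = base frame: x ahead of the robot, y to its left, z up, the work surface at z = 0. Lengths are in m, angles in rad, forces in N, time in s.
With the tool pointing down it reaches from about 0.425 to 0.95 m from the base axis. Payload 16.7 kg.
Tool frame: the origin (TCP) lies at the very end of the fingers, on their centre line; the grasp point (between the pads) lies 19 mm behind it (hold_point_z is the z of the grasp point in the tool frame, in m); z points along the fingers, y is the line along which they close (so a half turn about z gives the same grasp; the last joint's range is limited). The gripper opens to 94 mm and grips with 3 to 60 N. Pads are 16 mm wide; open, the fingers measure 119 mm over their backs; the gripper's body (75 mm by 177 mm) begins 78 mm behind the grasp point.
Start: joints at [-1.438, 0.426, 0.074, 1.606, -0.034, 1.111, -0.067], TCP at [0.188, 0.648, 0.205] pointing down, gripper open.
Joint ranges: [-2.85, 2.85], [-0.5, 2.14], [-1.23, 1.37], [0.21, 2.46], [-1.02, 4.16], [0.16, 2.05], [-2.73, 2.73]. Speed limits (rad/s): [1.89, 1.89, 2.39, 2.39, 3.01, 3.01, 3.01].

### API

Orientations are given as [roll, pitch, yaw] about the fixed x, y, z axes, in that order (R = Rz(yaw) Ry(pitch) Rx(roll)).
In Python, from station import sense, camera, hand_in, hold_point_z gives the robot as it stands. The module is installed in compiled form; this text tells all that it offers.
- The arm moves only by the tool apply_moves, never from a script. Its argument "targets" is a list that holds one entry, the list of rows, each a list of 7 numbers: the opening in per cent of the stroke, from 0 (shut) to 100 (fully open), then the shift along the tool's x, y, z in m, then the turn, a rotation vector about the tool's x, y, z in degrees. A call has 1 to 20 rows; each row is the pose to reach, as a shift and turn from the pose commanded when the call began, along the tool's axes at that moment; what a row does not reach only later rows make up. A row lasts 1/12 s, in which the tool goes at most 41.7 mm and 7.16 degrees, less where a joint would pass 70% of its speed; a pose out of reach is approached as far as the arm can. A call with a gripper value outside its range is refused whole. The fingers move at their own pace and stop on an object; "grip_force" is the grip in N (left out, the last holds). Time passes only in rows, so rows that repeat a pose let the fingers close. It gives the time, the measured TCP pose, the force, the opening and the grip force at its end, in the units of the state.
- sense(): the state, without advancing time (a new reading comes with each control period).
- camera(name): name is "scene" or "top" or "wrist"; returns a dict with "frame" (420x560x3 uint8, red, green, blue), "range_z" (420x560 float32, m along the optical axis (not along the pixel's ray), 0 where there is no reading), "camera_matrix" (3x3 intrinsics, pixels), "R" (3x3) and "t" (3): a world point X has camera coordinates R X + t; the wrist camera has in their place "mount" (4x4, takes a point from camera to tool coordinates, whose origin is the TCP and whose axes are the flange's). Camera axes: x right, y down, z forward; pixel columns grow to the right and rows downward; lengths in m; the calibration is good to about 2 mm. A picture is of the moment at which its call begins: read the wrist's pose just before it.
- hand_in(): hands the job in; it is judged then, once.
The state is a dict: "clock": time; "joint_pos": joint angles; "joint_vel": joint speeds; "joint_torque": joint torques, N m; "ee_pos": TCP position; "tcp_rot": TCP orientation; "contact_force": force on the tool from outside, world axes, zero at the start; "ft_torque": the same for the moment, N m; "opening": opening from 0.0 (shut) to 1.0 (fully open); "grip_force": force on a finger pad.
Only numpy, scipy, OpenCV 4.12 (cv2) and the standard library are available. Lean on these libraries where they do the work, as an engineer would, in place of code of your own. Each camera call takes 0.05 s, during which the arm holds its last target. There are 200 camera calls.

### The job

One of the three black radio units still has its flip cover open: press the cover down until it snaps shut and stays shut. Then turn that unit upside down and hold it so for about a second, so that a loose screw would rattle, and stand it gently back upright, cover on top, in the middle of the yellow-edged plate. Leave the other two units standing where they are.

Things in the scene. Friction and masses are not known exactly. Their poses are not given: they have to be found in the camera images.
- unit: the radio unit to check: a black closed box standing on end, 60 mm (its x) by 56 mm (its y) in plan and 150 mm tall with its cover shut, about 0.35 kg, loose. Origin: centre of its underside; z points up out of the cover end, x from the finned aluminium front (at -x) to the back face, where the cover's hinge is. Its sides are plain and flat from the foot to 140 mm up; the cover is the top 10 mm
- cover (a joint): angle of the unit's grey flip cover: 0 is shut (flat on top), it grows as the cover opens upward about the hinge, at most 1.2 rad; starts at 0.7 to 0.95. A stiff hinge lets it stay where it is left; near 0.2 rad it meets a sprung detent that must be pushed through with about 5 N at the free edge and then holds it shut
- cover_hinge (a point): on the cover's hinge line (along the unit's y), at the unit's back face, 140 mm above its foot, in the middle of its width; moves with the unit
- cover_edge (a point): middle of the free edge of the cover, on its outer face: 60 mm from the hinge along the cover and 10 mm (the cover's thickness) outward; at 0 it lies 150 mm above the unit's foot over its front face
- plate: the plate for checked units: fixed flat square plate 130 x 130 mm, 6 mm thick, white with a yellow edge. Origin: centre of its underside, on the table; its top is 6 mm above the table
- decoy_a: another radio unit, same looks and size, cover already shut (it does not open), loose; same origin and axes as the unit. To be left alone
- decoy_b: a third radio unit, like decoy_a. To be left alone

How it is judged:
On the way, in this order (a step that is already met when the one before it is completed fails the run):
1. the unit's cover is shut and stays shut while the unit stands upright (value of joint cover below 0.06 rad and angle between unit's own z axis and vertical below 0.2 rad), for 0.3 s.
2. the unit is upside down (within about 30 degrees) with its cover shut, for half a second (angle between unit's own z axis and vertical above 2.6 rad and value of joint cover below 0.08 rad), for 0.5 s.
At the end, for the whole second after the job is handed in: the unit stands still and upright (within 0.1 rad) on the plate, its centre within 35 mm of the plate's centre, released, its cover shut (under 0.06 rad); the other two units still stand within 30 mm of where they were (value of joint cover below 0.06 rad and angle between each of unit, decoy_a, decoy_b's own z axis and vertical below 0.1 rad and horizontal distance between unit and plate below 0.035 m and height (world z) of unit below 0.012 m and contact force between unit and plate above 1 N and linear speed of unit below 0.02 m/s and distance of each of decoy_a, decoy_b from where it was at the start of the episode below 0.03 m); the robot touches nothing.
It fails at once if another radio unit is knocked over or pushed more than 30 mm (distance of any of decoy_a, decoy_b from where it was at the start of the episode above 0.03 m or angle between any of decoy_a, decoy_b's own z axis and vertical above 0.4 rad).
It fails at once if the unit is dropped or banged down on the plate (meets it at over 0.3 m/s) (contact force between unit and plate above 0.5 N and linear speed of unit above 0.3 m/s).
It also fails if it takes over 72 s, if anything falls off the work surface, if the arm or the gripper's body presses on something with over 40 N, if the wrist force passes 120 N, or if a joint passes its speed limit or range.

## Working session

There is one attempt and no reset: what is moved stays moved. The work goes in short steps, Python scripts to look and compute and a tool call to move; the robot and the scene stay as the last step left them, time stands still between calls to the robot, and variables do not carry over. Pictures are saved under pics/ and viewed, at most 10 in all, crops included, and the job is handed in when it is done.

Besides the shell and the picture viewer there is one more tool, called after "Emit:" by a JSON object that holds its "op" and its "data", one argument or row to a line. apply_moves: Moves the arm, as the interface text tells. Its arguments: {"type":"object","properties":{"targets":{"type":"array","items":{"type":"array","items":{"type":"array","items":{"type":"number"}}}},"grip_force":{"type":"number"}},"required":["targets"]}

```bash
mkdir -p pics
cat > h.py <<'E'
import numpy as np, cv2
from station import sense, camera, hand_in, hold_point_z
def cloud(c):
    K=c["camera_matrix"]; z=c["range_z"]; v,u=np.mgrid[:z.shape[0],:z.shape[1]]
    P=np.stack([(u-K[0,2])/K[0,0]*z,(v-K[1,2])/K[1,1]*z,z],-1)
    W=(P-c["t"])@c["R"]; W[z==0]=np.nan
    return W
E
python3 - <<'E'
from h import *
s=sense();print(s,hold_point_z if not callable(hold_point_z) else hold_point_z())
ims=[]
for n in("scene","top"):
    c=camera(n);np.savez("%s.npz"%n,**c);ims.append(c["frame"]);print(n,c["camera_matrix"],c["R"],c["t"],-c["R"].T@c["t"])
    cv2.imwrite("pics/%s0.png"%n,c["frame"][:,:,::-1])
E
```

```text
{'clock': 0.0, 'joint_pos': array([-1.43850561,  0.42675192,  0.07386252,  1.60660245, -0.0340756 ,
        1.11080756, -0.06708841]), 'joint_vel': array([ 2.27954943e-04, -4.17066499e-04, -1.78250490e-03,  1.46089818e-03,
        1.16123126e-03,  1.72535304e-05, -2.16668011e-03]), 'joint_torque': array([ 1.70054343e-03, -9.35797548e+01,  3.66762087e+00, -4.54197907e+01,
       -4.86993324e-02,  1.98999880e-02,  9.60579746e-05]), 'ee_pos': array([0.18762383, 0.64793984, 0.20476471]), 'tcp_rot': array([-3.14028872e+00,  1.24863514e-04,  2.85978234e+00]), 'contact_force': array([ 1.02530472, -0.2742905 , -0.40272586]), 'ft_torque': array([-0.03068853, -0.02415541, -0.03556521]), 'grip_force': 0.0, 'opening': 0.9993166090800343} -0.0188
scene [[407.47367476   0.         282.97100403]
 [  0.         407.47367476 206.1158684 ]
 [  0.           0.           1.        ]] [[-0.70405398  0.71012167 -0.00593409]
 [ 0.50965553  0.49944643 -0.70057441]
 [-0.49452931 -0.49626654 -0.71355468]] [ 0.38316317 -0.19248872  1.17139741] [0.94716084 0.40537067 0.70327716]
top [[488.53655495   0.         278.30490092]
 [  0.         488.53655495 211.68623785]
 [  0.           0.           1.        ]] [[ 0.0221546  -0.99974406 -0.00458095]
 [-0.97684183 -0.02067126 -0.21296184]
 [ 0.21281264  0.00919294 -0.97704978]] [-0.0097351   0.54232513  1.12964978] [ 0.2895778  -0.00890687  1.21917403]
```

View pics/scene0.png

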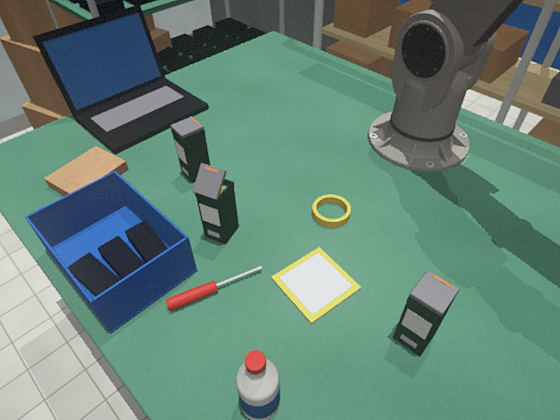

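View pics/top0.png

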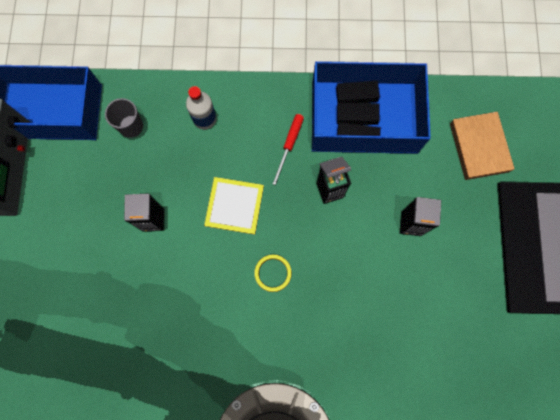

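The middle unit (top image ≈(333,180), scene ≈(215,200)) has its cover raised. The plate is at ≈(235,205) in the top image, and the decoys are at ≈(143,210) and ≈(422,215). Next I measure them from the point clouds.

```bash
cat > m.py <<'E'
from h import *
T=dict(np.load("top.npz"));S=dict(np.load("scene.npz"))
WT=cloud(T);WS=cloud(S)
def reg(W,x0,x1,y0,y1):
    return W[y0:y1,x0:x1].reshape(-1,3)
# plate
hsv=cv2.cvtColor(T["frame"],cv2.COLOR_RGB2HSV)
m=(WT[...,2]>0.002)&(WT[...,2]<0.012);m2=np.zeros_like(m);m2[170:242,198:272]=1
yel=((hsv[...,0]>20)&(hsv[...,0]<35)&(hsv[...,1]>120)&m2).astype(np.uint8)
def ray(c,uv,h):
    d=c["R"].T@np.linalg.inv(c["camera_matrix"])@np.array([*uv,1.]);o=-c["R"].T@c["t"];return o+d*(h-o[2])/d[2]
ct,_=cv2.findContours(yel,0,2);ct=max(ct,key=cv2.contourArea)
P=np.array([ray(T,p[0],.006) for p in ct],np.float32)
print("plate",cv2.minAreaRect(P[:,:2]),np.nanmedian(reg(WT,220,250,195,215)[:,2]))
for nm,b in(("a",(115,175,185,240)),("u",(310,360,150,210)),("b",(390,450,190,245))):
    p=reg(WT,*b)
    for lo,hi in((.03,.13),(.135,.145),(.145,.155),(.155,.3)):
        q=p[(p[:,2]>lo)&(p[:,2]<hi)]
        if len(q)>5:print(nm,lo,hi,len(q),np.round(cv2.minAreaRect(q[:,:2].astype(np.float32)),3) if 0 else cv2.minAreaRect(q[:,:2].astype(np.float32)), q.mean(0).round(3),q[:,2].max().round(3))
big=[cv2.resize(T["frame"][140:220,300:370],None,fx=7,fy=7)[:,:,::-1],cv2.resize(S["frame"][150:250,180:255],None,fx=5.6,fy=5.6,)[:,:,::-1]][:]
big=[cv2.resize(b,(390,500)) for b in big]
cv2.imwrite("pics/crop.png",np.hstack(big))
E
python3 m.py
```

```text
Traceback (most recent call last):
  File "m.py", line 14, in <module>
    print("plate",cv2.minAreaRect(P[:,:2]),np.nanmedian(reg(WT,220,250,195,215)[:,2]))
                  ~~~~~~~~~~~~~~~^^^^^^^^^
cv2.error: OpenCV(4.12.0) /io/opencv/modules/imgproc/src/convhull.cpp:143: error: (-215:Assertion failed) total >= 0 && (depth == CV_32F || depth == CV_32S) in function 'convexHull'
```

```bash
sed -i 's/cv2.minAreaRect(P\[:,:2\])/cv2.minAreaRect(P[:,:2].copy())/; s/ np.round(cv2.minAreaRect.*if 0 else//; s/,np.round(cv2.*if 0 else cv2.minAreaRect(q\[:,:2\].astype(np.float32))/,cv2.minAreaRect(q[:,:2].astype(np.float32).copy())/' m.py; python3 m.py
```

```text
plate ((0.5692888498306274, 0.11614133417606354), (0.12965309619903564, 0.12965911626815796), 81.67443084716797) 0.004203609592830884
a 0.03 0.13 451 ((0.5154629945755005, 0.3057405650615692), (0.0421912781894207, 0.08099581301212311), 49.80247497558594) [0.517 0.304 0.083] 0.13
a 0.135 0.145 116 ((0.5287818908691406, 0.32054662704467773), (0.060960523784160614, 0.05726826563477516), 3.078218460083008) [0.524 0.314 0.142] 0.145
a 0.145 0.155 578 ((0.5280687808990479, 0.32003334164619446), (0.06038690358400345, 0.05547545477747917), 3.0045294761657715) [0.528 0.32  0.148] 0.152
u 0.03 0.13 528 ((0.6148650646209717, -0.1276749074459076), (0.06204666942358017, 0.0562518872320652), 20.049318313598633) [ 0.599 -0.124  0.096] 0.13
u 0.135 0.145 106 ((0.6183124780654907, -0.12672343850135803), (0.06689915806055069, 0.05679766833782196), 20.67449378967285) [ 0.602 -0.129  0.138] 0.145
u 0.145 0.155 69 ((0.643822193145752, -0.11664474755525589), (0.0156256090849638, 0.055802006274461746), 29.245927810668945) [ 0.643 -0.115  0.151] 0.155
u 0.155 0.3 360 ((0.6209094524383545, -0.1255708634853363), (0.045920245349407196, 0.055923040956258774), 18.74827766418457) [ 0.62  -0.126  0.174] 0.19
b 0.03 0.13 446 ((0.5208508372306824, -0.3182748556137085), (0.08076044917106628, 0.041298627853393555), 36.370330810546875) [ 0.52  -0.318  0.083] 0.13
b 0.135 0.145 117 ((0.5326191186904907, -0.33411020040512085), (0.057058967649936676, 0.060562945902347565), 83.86994171142578) [ 0.528 -0.328  0.142] 0.145
b 0.145 0.155 585 ((0.5326129198074341, -0.3336164057254791), (0.056070685386657715, 0.06008249148726463), 83.75556182861328) [ 0.532 -0.333  0.148] 0.154
```

View pics/crop.png

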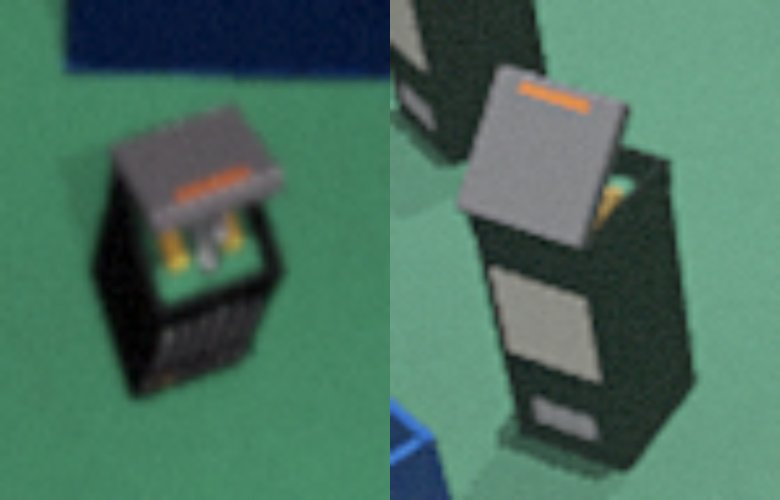

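Unit: hinge on the far side (+x), yaw about 20°, centre about (0.615, −0.128). Now I'll measure the cover's plane angle and work out the move for pressing.

```bash
cat >> h.py <<'E'
from scipy.spatial.transform import Rotation as Ro
def delta(pos,R):
    "shift (mm) and rotvec (deg) in tool axes from the measured pose to world target"
    s=sense();R0=Ro.from_euler('xyz',s["tcp_rot"]).as_matrix()
    return (R0.T@(np.array(pos)-s["ee_pos"])*1000).round(1),Ro.from_matrix(R0.T@R).as_rotvec(degrees=True).round(1)
E
python3 - <<'E'
from h import *
for n,b in(("top",(310,360,150,210)),("scene",(185,250,155,250))):
    c=dict(np.load(n+".npz"));W=cloud(c);p=W[b[2]:b[3],b[0]:b[1]];f=c["frame"][b[2]:b[3],b[0]:b[1]].astype(int)
    m=(p[...,2]>.16)&(p[...,2]<.21)&(p[...,0]<.68)&(abs(p[...,1]+.127)<.05)
    q=p[m];mu=np.median(q,0);U,S,V=np.linalg.svd(q-q.mean(0));nn=V[2]*np.sign(V[2][2])
    print(n,len(q),q.mean(0),nn,"tilt",np.arccos(nn[2]),"yaw",np.degrees(np.arctan2(nn[1],nn[0])),np.percentile(q[:,2],[1,50,99]),S)
    # bottom box sides
    q=p[(p[...,2]>.02)&(p[...,2]<.13)].reshape(-1,3);q=q[(abs(q[:,0]-.615)<.06)&(abs(q[:,1]+.127)<.06)]
    print(cv2.minAreaRect(q[:,:2].astype(np.float32).copy()))
ax=np.array([np.cos(np.radians(20)),np.sin(np.radians(20)),0])
R=np.stack([-ax,np.cross([0,0,-1],-ax),[0,0,-1]],1)
print(R,delta([.615-.007*ax[0],-.128-.007*ax[1],.205],R))
E
```

```text
top 323 [ 0.6175131  -0.1259132   0.17622505] [0.56351412 0.19843901 0.80191882] tilt 0.6402962219561185 yaw 19.399490358237845 [0.16051605 0.17821053 0.18815791] [0.29012591 0.22817081 0.07397911]
((0.6147688627243042, -0.1277100294828415), (0.06225145235657692, 0.0562518872320652), 20.049320220947266)
scene 559 [ 0.6233969  -0.12205102  0.17418088] [0.64791814 0.25425728 0.71802181] tilt 0.7698403384367449 yaw 21.42613050535796 [0.16016838 0.1739842  0.1880021 ] [0.3966739  0.27818367 0.03808671]
((0.6174114942550659, -0.1263277530670166), (0.0640026181936264, 0.058260634541511536), 19.373703002929688)
[[-0.93969262 -0.34202014  0.        ]
 [-0.34202014  0.93969262  0.        ]
 [-0.          0.         -1.        ]] (array([-620.7, -630.6,    0.7]), array([ -0.1,  -0. , -36.1]))
```

Emit:
{"op": "apply_moves", "data": {
  "targets": [
    [[0,-0.3,-0.3,-0.045,0,0,-18],[0,-0.62,-0.63,-0.045,0,0,-36],[0,-0.62,-0.63,-0.045,0,0,-36],[0,-0.62,-0.63,-0.045,0,0,-36],[0,-0.62,-0.63,-0.045,0,0,-36],[0,-0.62,-0.63,-0.045,0,0,-36],[0,-0.62,-0.63,-0.045,0,0,-36],[0,-0.62,-0.63,-0.045,0,0,-36],[0,-0.62,-0.63,-0.045,0,0,-36],[0,-0.62,-0.63,-0.045,0,0,-36],[0,-0.62,-0.63,-0.045,0,0,-36],[0,-0.62,-0.63,-0.045,0,0,-36],[0,-0.62,-0.63,-0.045,0,0,-36],[0,-0.62,-0.63,-0.045,0,0,-36],[0,-0.62,-0.63,-0.045,0,0,-36],[0,-0.62,-0.63,-0.045,0,0,-36],[0,-0.62,-0.63,-0.045,0,0,-36],[0,-0.62,-0.63,-0.045,0,0,-36],[0,-0.62,-0.63,-0.045,0,0,-36],[0,-0.62,-0.63,-0.045,0,0,-36]]
  ]
}}

```text
clock: 1.77
ee_pos: [0.5831, -0.0841, 0.2479]
tcp_rot: [3.142, -0.0, -2.795]
contact_force: [1.2, 1.0, 0.7]
opening: 0.002
grip_force: 0.0
```

```bash
cat >> h.py <<'E'
import json
def log():
    s=sense();open("log.jsonl","a").write(json.dumps([list(s["joint_pos"]),list(s["ee_pos"]),list(s["tcp_rot"])])+"\n");return s
def frame(yaw_deg):
    a=np.radians(yaw_deg);ax=np.array([np.cos(a),np.sin(a),0]);return ax,np.array([-ax[1],ax[0],0])
E
python3 - <<'E'
from h import *
s=log();print(s["joint_pos"].round(3),s["ee_pos"])
open("log.jsonl","a").write(json.dumps([[-1.43850561,0.42675192,0.07386252,1.60660245,-0.0340756,1.11080756,-0.06708841],[0.18762383,0.64793984,0.20476471],[-3.14028872,.000124863514,2.85978234]])+"\n")
ax,ay=frame(20);R=np.stack([-ax,ay,[0,0,-1]],1)
for x,z in((-.006,.193),):print(delta(np.array([.616,-.127,z])+x*ax,R))
E
```

```text
[-0.378  0.268  0.505  1.778 -0.142  1.132  2.09 ] [ 0.58306189 -0.08405719  0.24793875]
(array([-10.4, -51.6,  54.9]), array([ 0. , -0. , -0.1]))
```

Emit:
{"op": "apply_moves", "data": {
  "targets": [
    [[0,-0.01,-0.052,0.02,0,0,0],[0,-0.01,-0.052,0.045,0,0,0],[0,-0.01,-0.052,0.054,0,0,0],[0,-0.01,-0.052,0.056,0,0,0],[0,-0.009,-0.052,0.06,0,0,0],[0,-0.006,-0.052,0.063,0,0,0],[0,-0.003,-0.052,0.066,0,0,0],[0,0.001,-0.052,0.07,0,0,0],[0,0.004,-0.052,0.074,0,0,0],[0,0.006,-0.052,0.078,0,0,0],[0,0.008,-0.052,0.082,0,0,0],[0,0.009,-0.052,0.085,0,0,0],[0,0.009,-0.052,0.085,0,0,0]]
  ]
}}

```text
clock: 2.85
ee_pos: [0.5913, -0.1341, 0.1622]
tcp_rot: [3.141, -0.001, -2.795]
contact_force: [0.1, 0.1, 0.6]
opening: 0.001
grip_force: 0.0
```

Run:
```python
from h import *
s=log();print(s["joint_pos"].round(3),s["ee_pos"],s["contact_force"])
c=camera("scene");W=cloud(c);p=W[155:250,185:250].reshape(-1,3)
q=p[(p[:,2]>.02)&(p[:,2]<.13)];q=q[(abs(q[:,0]-.615)<.06)&(abs(q[:,1]+.127)<.06)]
print(cv2.minAreaRect(q[:,:2].astype(np.float32).copy()))
cv2.imwrite("pics/press.png",cv2.resize(c["frame"][120:270,140:290],(600,600))[:,:,::-1])
```

```text
[-0.27   0.389  0.496  1.83  -0.219  0.978  2.236] [ 0.5913167  -0.1341126   0.16224174] [0.09693582 0.07716051 0.62167047]
((0.6168051362037659, -0.12626107037067413), (0.06354184448719025, 0.058445047587156296), 19.530941009521484)
```

View pics/press.png

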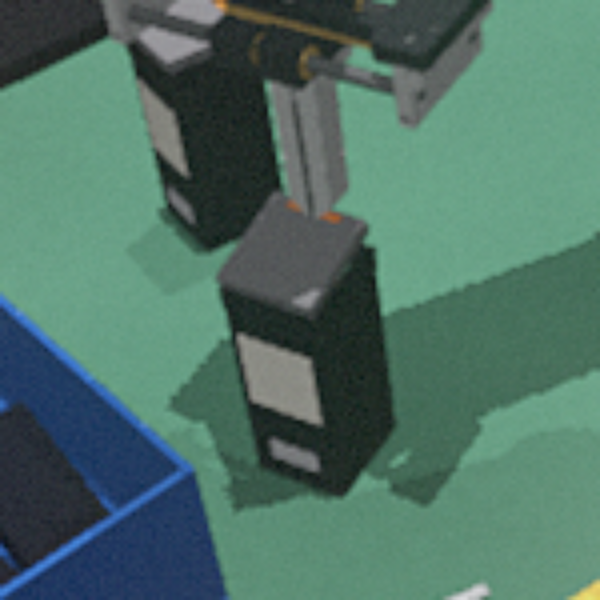

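The finger (crop ≈(310,210)) sits on the cover's free edge. The cover is almost down, at about the detent, and the unit hasn't shifted. I press on.

Emit:
{"op": "apply_moves", "data": {
  "targets": [
    [[0,0.001,0,0.004,0,0,0],[0,0.001,0,0.008,0,0,0],[0,0.001,0,0.011,0,0,0],[0,0.001,0,0.013,0,0,0],[0,0.001,0,0.015,0,0,0],[0,0.001,0,0.015,0,0,0]]
  ]
}}

```text
clock: 3.4
ee_pos: [0.5913, -0.1347, 0.1489]
tcp_rot: [-3.141, 0.001, -2.795]
contact_force: [-6.2, 0.4, 23.2]
opening: 0.008
grip_force: 11.1
```

Emit:
{"op": "apply_moves", "data": {
  "targets": [
    [[0,0,0,0,0,0,0],[0,0,0,-0.03,0,0,0],[0,-0.02,0,-0.07,10,0,0],[0,-0.05,0,-0.11,15,10,10],[100,0.15,0,-0.15,15,20,0],[100,0.15,0,-0.15,15,20,0],[100,0.15,0,-0.15,15,20,0]]
  ]
}}

```text
clock: 3.98
ee_pos: [0.5165, -0.1594, 0.2781]
tcp_rot: [-2.865, -0.353, -2.837]
contact_force: [-0.4, 0.2, 0.7]
opening: 0.179
grip_force: 0.0
```

Run:
```python
from h import *
s=log();print(s["joint_pos"].round(3),s["ee_pos"],s["contact_force"])
c=camera("scene");W=cloud(c);p=W[155:250,185:250].reshape(-1,3)
p=p[(abs(p[:,0]-.615)<.06)&(abs(p[:,1]+.127)<.06)]
print("max z",np.percentile(p[p[:,2]<.22,2],[90,98,100]))
q=p[(p[:,2]>.02)&(p[:,2]<.13)]
print(cv2.minAreaRect(q[:,:2].astype(np.float32).copy()))
q=p[(p[:,2]>.142)&(p[:,2]<.17)];U,S,V=np.linalg.svd(q-q.mean(0));print("tilt",np.arccos(abs(V[2][2])),len(q))
# kin fit
D=[json.loads(l) for l in open("log.jsonl")]
from scipy.optimize import least_squares
sg0=[1]*7
Rz=lambda a:Ro.from_euler('z',a);Ry=lambda a:Ro.from_euler('y',a)
def fk(q,p):
    h,L1,L2,d,b,t,o=p
    r=Rz(b);x=np.array([0,0,h])
    r=r*Rz(q[0])*Ry(q[1]);x=x+r.apply([o,0,L1])
    r=r*Rz(q[2])*Ry(q[3]);x=x+r.apply([-o,0,L2])
    r=r*Rz(q[4])*Ry(q[5]);x=x+r.apply([0,0,d])
    r=r*Rz(q[6]+t);return x,r
def res(p):
    e=[]
    for q,x,a in D:
        X,r=fk(q,p);e+=list(X-x)+list(.3*(r.inv()*Ro.from_euler('xyz',a)).as_rotvec())
    return e
best=None
for b in np.linspace(-3,3,7):
  for t in np.linspace(-3,3,7):
    f=least_squares(res,[.36,.45,.4,.3,b,t,0])
    if best is None or f.cost<best.cost:best=f
print(best.x.round(4),best.cost,np.abs(best.fun).max());np.save("kin.npy",best.x)
```

```text
[-0.555  0.316  0.625  1.758  0.206  1.354  1.924] [ 0.51653592 -0.1593501   0.27812517] [-0.36840565  0.21093024  0.74054738]
max z [0.14890972 0.15030125 0.15215509]
((0.6243491768836975, -0.10858239978551865), (0.04282715171575546, 0.08066003769636154), 66.57431030273438)
tilt 0.03323998639723433 634
[-5.4402  7.2766  0.2099 -0.029  -3.2957  1.0146 -2.0585] 0.25366467243692653 0.3580329433314401
```

```bash
cat >> h.py <<'E'
from scipy.optimize import least_squares
Rz=lambda a:Ro.from_euler('z',a)
Ry=lambda a:Ro.from_euler('y',a)
def fk(q,p,s):
    h,L1,L2,d,b,t,o,o2=p
    r=Rz(b+s[0]*q[0])*Ry(q[1]);x=np.array([0,0,h])+r.apply([o,0,L1])
    r=r*Rz(s[1]*q[2])*Ry(q[3]);x=x+r.apply([-o,0,L2])
    r=r*Rz(s[2]*q[4])*Ry(q[5]);x=x+r.apply([o2,0,d])
    r=r*Rz(s[3]*q[6]+t);return x,r
E
cat > fit.py <<'E'
from h import *
import itertools
D=[json.loads(l) for l in open("log.jsonl")]
def res(p,s):
    e=[]
    for q,x,a in D:
        X,r=fk(q,p,s);e+=list(X-x)+list(.3*(r.inv()*Ro.from_euler('xyz',a)).as_rotvec())
    return e
best=[]
for s in itertools.product((1,-1),repeat=4):
  for b,t in itertools.product((0,1.57,3.14),(-1.5,0,1.5,3)):
    f=least_squares(res,[.36,.45,.4,.3,b,t,0,0],args=(s,),max_nfev=60)
    best.append((f.cost,s,f.x,np.abs(f.fun).max()))
best.sort(key=lambda z:z[0])
for z in best[:4]:print(z[0],z[1],z[2].round(4),z[3])
json.dump([list(best[0][2]),list(best[0][1])],open("kin.json","w"))
E
python3 fit.py
```

```text
0.00016632706737204986 (-1, -1, -1, -1) [ 0.3416  0.5079  0.534   0.3544 -0.0863  1.4866 -0.0028  0.0048] 0.009222988583726678
0.0001663270673720527 (-1, -1, -1, -1) [ 0.3416  0.5079  0.534   0.3544 -0.0863  1.4866 -0.0028  0.0048] 0.009222988718908417
0.00016632706737205335 (-1, -1, -1, -1) [ 0.3416  0.5079  0.534   0.3544 -0.0863  1.4866 -0.0028  0.0048] 0.009222988410202006
0.00016632706737205414 (-1, -1, -1, -1) [ 0.3416  0.5079  0.534   0.3544 -0.0863  1.4866 -0.0028  0.0048] 0.009222988754130775
```

```bash
cat > plan.py <<'E'
from h import *
p,s=json.load(open("kin.json"))
lo=np.array([-2.85,-.5,-1.23,.21,-1.02,.16,-2.73])+.03;hi=np.array([2.85,2.14,1.37,2.46,4.16,2.05,2.73])-.03
def ik(x,R,q0,w=.02):
    r0=Ro.from_matrix(R)
    def f(q):
        X,r=fk(q,p,s);return np.r_[X-x,.3*(r.inv()*r0).as_rotvec(),w*.05*(q-q0)]
    o=least_squares(f,np.clip(q0,lo+1e-3,hi-1e-3),bounds=(lo,hi));e=o.fun
    return o.x,np.linalg.norm(e[:3])+np.linalg.norm(e[3:6])
def tool(az,e,flip=1,roll=0):
    "tool z at azimuth az, e deg below horizontal, y horizontal (sign flip), then rolled"
    ax,ay=frame(az);e=np.radians(e);z=np.cos(e)*ax-np.sin(e)*np.array([0,0,1]);y=flip*ay
    return np.stack([np.cross(y,z),y,z],1)@Ro.from_euler('z',roll,degrees=True).as_matrix()
E
python3 - <<'E'
from plan import *
D=[json.loads(l) for l in open("log.jsonl")]
q0=np.array(D[-1][0])
rng=np.random.default_rng(0)
seeds=[q0]+[rng.uniform(lo,hi) for _ in range(25)]
def best(x,R):
    S=[(ik(x,R,q)) for q in seeds];S=[a for a in S if a[1]<2e-3]
    S.sort(key=lambda a:np.abs(a[0][:6]-q0[:6]).sum());return len(S),(S[0][0].round(2) if S else None)
ax,ay=frame(20);c=np.array([.616,-.127,.1])
for e in(0,20,30,45,60):
  for fl in(1,-1):
    R=tool(20,e,fl);print("grasp",e,fl,*best(c+.019*R[:,2],R))
for e in (-20,0):
  for az in(-20,20,60):
    R=tool(az,e,1);print("flip",e,az,*best(np.array([.65,0,.4]),R))
E
```

```text
grasp 0 1 5 [-0.07  1.16  0.6   2.22  3.74  2.02 -2.01]
grasp 0 -1 15 [-0.76  2.03  1.12  2.22  2.54  2.02 -0.04]
grasp 20 1 15 [-0.22  0.92  0.78  2.31  3.95  1.59 -2.14]
grasp 20 -1 12 [-0.56  1.38  1.14  2.31  3.6   1.91  0.58]
grasp 30 1 8 [-0.23  0.74  0.78  2.31  4.13  1.28 -2.2 ]
grasp 30 -1 11 [-0.29  0.78  0.84  2.31  4.11  1.33  0.91]
grasp 45 1 0 None
grasp 45 -1 0 None
grasp 60 1 14 [ 0.79  0.41 -0.55  2.13 -0.5   0.3   2.7 ]
grasp 60 -1 13 [ 0.28  0.36  0.03  2.13 -0.99  0.43 -0.04]
flip -20 -20 14 [-0.88  0.54  0.48  2.42  2.39  1.59 -1.67]
flip -20 20 11 [-0.5   0.65  0.77  2.42  3.5   1.92 -2.17]
flip -20 60 0 None
flip 0 -20 0 None
flip 0 20 0 None
flip 0 60 7 [ 1.42  0.87 -1.2   1.98 -0.99  0.99 -2.57]
```

```bash
cat >> plan.py <<'E'
def chain(P,q0,step=8):
    "local ik through poses P=[(x,R)..] with interpolation; returns list of q, worst err"
    Q=[q0];worst=0;x0,r0=fk(q0,p,s)
    for x,R in P:
        r1=Ro.from_matrix(R);dv=(r0.inv()*r1).as_rotvec();n=max(1,int(np.ceil(max(np.degrees(np.linalg.norm(dv))/step,np.linalg.norm(x-x0)/.04))))
        for i in range(1,n+1):
            q,e=ik(x0+(x-x0)*i/n,(r0*Ro.from_rotvec(dv*i/n)).as_matrix(),Q[-1]);Q.append(q);worst=max(worst,e)
        x0,r0=x,r1
    return Q,worst
def margin(Q):return np.min([np.minimum(q-lo,hi-q).min() for q in Q])
E
cat > sel.py <<'E'
from plan import *
D=[json.loads(l) for l in open("log.jsonl")];q0=np.array(D[-1][0])
rng=np.random.default_rng(1);c=np.array([.616,-.127,.09]);pl=np.array([.569,.116,.096]);up=np.array([0,0,.2])
out=[]
for e in(5,12):
 for fl in(1,-1):
  R=tool(20,e,fl);off=.019*R[:,2]
  for k in range(30):
    q,er=ik(c+off,R,rng.uniform(lo,hi))
    if er>2e-3:continue
    for sg in(1,-1):
      if not lo[6]<q[6]-sg*np.pi<hi[6]:continue
      h=.5*sg*np.pi
      R2=tool(20,e,fl,90*sg);R3=tool(20,e,fl,180*sg)
      for azp in(20,43):
        Rp=tool(azp,e,fl)
        Q,w=chain([(c+off+up,R),(c+off+up,R2),(c+off+up,R3),(c+off+up,R2),(c+off+up,R),(pl+up+.019*Rp[:,2],Rp),(pl+.019*Rp[:,2],Rp)],q,20)
        if w<5e-3: out.append((margin(Q),e,fl,sg,azp,q.round(2),Q[-1].round(2)))
out.sort(key=lambda a:-a[0])
for o in out[:8]:print(o)
E
time timeout 500 python3 sel.py
```

```text
real	2m30.896s
user	2m31.301s
sys	0m0.164s
```

```bash
cat > sel.py <<'E'
from plan import *
rng=np.random.default_rng(1);c=np.array([.616,-.127,.09]);pl=np.array([.569,.116,.096]);up=np.array([0,0,.15])
seeds=[rng.uniform(lo,hi) for k in range(12)]
def sols(x,R):
    o=[]
    for sd in seeds:
        q,er=ik(x,R,sd)
        if er<2e-3:o.append((round(margin([q]),2),q.round(2)))
    o.sort(key=lambda a:-a[0]);return o[:2]
for e in(10,):
  for fl in(1,-1):
    R=tool(-70,e,fl);print("G",fl,sols(c+.019*R[:,2],R));print("GU",fl,sols(c+up+.019*R[:,2],R))
    for az in(-50,-30):
      R=tool(az,e,fl);print("P",az,fl,sols(pl+.019*R[:,2],R));print("PU",az,fl,sols(pl+up+.019*R[:,2],R))
E
time timeout 500 python3 sel.py
```

```text
G 1 [(np.float64(0.46), array([-0.86,  0.98,  0.47,  1.97,  1.26,  1.08, -1.32])), (np.float64(0.46), array([-1.08,  1.11,  0.71,  1.97,  1.04,  0.88, -1.21]))]
GU 1 [(np.float64(0.39), array([-0.99,  0.71,  0.64,  2.04,  1.23,  1.09, -1.07])), (np.float64(0.39), array([-1.16,  0.81,  0.84,  2.04,  1.1 ,  0.96, -1.01]))]
P -50 1 [(np.float64(0.41), array([-1.23,  0.93,  0.37,  2.02,  1.23,  1.18, -1.35])), (np.float64(0.41), array([-1.42,  1.01,  0.57,  2.02,  1.08,  1.03, -1.27]))]
PU -50 1 [(np.float64(0.34), array([-1.07,  0.57,  0.2 ,  2.09,  1.34,  1.38, -1.15])), (np.float64(0.34), array([-1.37,  0.64,  0.54,  2.09,  1.21,  1.21, -1.1 ]))]
P -30 1 [(np.float64(0.18), array([-0.86,  0.84, -0.01,  2.25,  1.83,  1.39, -1.61])), (np.float64(0.18), array([-0.71,  0.85, -0.15,  2.25,  1.88,  1.49, -1.58]))]
PU -30 1 [(np.float64(0.09), array([ 0.04,  0.74, -0.98,  2.34,  2.03,  1.82, -1.13])), (np.float64(0.09), array([-0.73,  0.45, -0.15,  2.34,  1.78,  1.37, -1.29]))]
G -1 [(np.float64(0.46), array([-0.79,  0.96,  0.39,  1.97,  1.31,  1.13,  1.81])), (np.float64(0.46), array([-0.74
[... 218 characters left out ...]
 [(np.float64(0.41), array([-1.06,  0.89,  0.19,  2.02,  1.33,  1.3 ,  1.76])), (np.float64(0.41), array([-1.08,  0.89,  0.21,  2.02,  1.32,  1.29,  1.76]))]
PU -50 -1 [(np.float64(0.34), array([-0.91,  0.56,  0.02,  2.09,  1.39,  1.46,  1.98])), (np.float64(0.34), array([-1.22,  0.6 ,  0.38,  2.09,  1.27,  1.3 ,  2.02]))]
P -30 -1 [(np.float64(0.18), array([-0.4 ,  0.92, -0.45,  2.25,  2.02,  1.71,  1.65])), (np.float64(0.18), array([-0.49,  0.89, -0.37,  2.25,  1.97,  1.65,  1.62]))]
PU -30 -1 [(np.float64(0.09), array([-0.15,  0.59, -0.76,  2.34,  1.93,  1.66,  1.94])), (np.float64(0.09), array([-0.31,  0.53, -0.59,  2.34,  1.88,  1.56,  1.91]))]
real	0m18.010s
user	0m18.296s
sys	0m0.216s
```

```bash
cat > sel.py <<'E'
from plan import *
D=[json.loads(l) for l in open("log.jsonl")];q0=np.array(D[-1][0])
c=np.array([.616,-.127,.12]);pl=np.array([.570,.108,.126]);up=np.array([0,0,.15])
T=dict(np.load("top.npz"));W=cloud(T).reshape(-1,3);W=W[W[:,2]>.02];ax,ay=frame(20);d=W-c;X=d@ax;Y=d@ay
m=(X>.035)&(X<.12)&(abs(Y)<.2);print("obst",np.c_[X,Y,W[:,2]][m][np.argsort(X[m])][:3],"ring/other within plate side",((abs(X)<.1)&(Y>.05)&(Y<.3)).sum())
for fl in(1,-1):
  def wp(x,az,e,roll=0):
    R=tool(az,e,fl,roll);return x+.019*R[:,2],R
  for sg in (1,-1):
    for azp in(-28,-38):
      P=[wp(c+up,-70,20),wp(c,-70,20),wp(c+up+[0,0,.03],-70,20)]
      F=[wp(c+up+[0,.0,.03],-70,0,a*sg) for a in(0,90,180)]
      Q,w=chain(P+F,q0);
      Q2,w2=chain([wp(pl+up,azp,20),wp(pl,azp,20)],chain([P[0]],q0)[0][-1])
      print(fl,sg,azp,round(w,4),round(w2,4),Q[-1].round(2),Q2[-1].round(2),margin(Q).round(2),margin(Q2).round(2))
E
time timeout 500 python3 sel.py
```

```text
obst [[ 0.03501601  0.00497936  0.14659344]
 [ 0.03548611  0.01929156  0.14463146]
 [ 0.03574722 -0.00288731  0.14413569]] ring/other within plate side 0
1 1 -28 0.2749 0.0 [-1.23  1.04  1.34  1.8   0.13  0.77 -2.7 ] [-1.38  0.71  0.58  2.34  1.73  0.83 -1.54] 0.0 0.06
1 1 -38 0.2749 0.0 [-1.23  1.04  1.34  1.8   0.13  0.77 -2.7 ] [-1.4   0.75  0.59  2.23  1.41  0.85 -1.34] 0.0 0.18
1 -1 -28 0.0 0.0 [-0.97  0.69  0.6   2.04  1.35  1.27  2.03] [-1.38  0.71  0.58  2.34  1.73  0.83 -1.54] 0.31 0.06
1 -1 -38 0.0 0.0 [-0.97  0.69  0.6   2.04  1.35  1.27  2.03] [-1.4   0.75  0.59  2.23  1.41  0.85 -1.34] 0.31 0.18
-1 1 -28 0.0 0.0 [-1.15  0.8   0.83  2.04  1.22  1.12 -1.07] [-1.14  0.64  0.33  2.34  1.79  0.98  1.64] 0.38 0.06
-1 1 -38 0.0 0.0 [-1.15  0.8   0.83  2.04  1.22  1.12 -1.07] [-1.16  0.67  0.34  2.23  1.51  1.01  1.78] 0.38 0.18
-1 -1 -28 0.2143 0.0 [-1.57  1.9   1.34  2.43  3.09  0.19  2.7 ] [-1.14  0.64  0.33  2.34  1.79  0.98  1.64] 0.0 0.06
-1 -1 -38 0.2143 0.0 [-1.57  1.9   1.34  2.43  3.09  0.19  2.7 ] [-1.16  0.67  0.34  2.23  1.51  1.01  1.78] 0.0 0.18
real	0m15.454s
user	0m15.855s
sys	0m0.208s
```

Run:
```python
from plan import *
c=np.array([.616,-.127,.12])
T=dict(np.load("top.npz"));W=cloud(T).reshape(-1,3);ax,ay=frame(20);d=W-c;X=d@ax;Y=d@ay
m=(X>.05)&(X<.15)&(abs(Y)<.2)&(W[:,2]>.03);print(np.c_[X,Y,W[:,2]][m][np.argsort(X[m])][::60][:8].round(3))
R=tool(-70,20,-1);print(R.round(2),delta(c+[0,0,.16]+.019*R[:,2],R))
```

```text
[[ 0.05  -0.168  0.061]
 [ 0.054 -0.16   0.044]
 [ 0.058 -0.147  0.053]
 [ 0.062 -0.134  0.068]
 [ 0.066 -0.127  0.057]
 [ 0.07  -0.115  0.058]
 [ 0.074 -0.108  0.031]
 [ 0.078 -0.095  0.054]]
[[ 0.12 -0.94  0.32]
 [-0.32 -0.34 -0.88]
 [ 0.94  0.   -0.34]] (array([-107.6,  -22.6,  -28.2]), array([ 54.2,  27.8, -70. ]))
```

Emit:
{"op": "apply_moves", "data": {
  "targets": [
    [[100,-0.108,-0.023,-0.028,54,28,-70],[100,-0.108,-0.023,-0.028,54,28,-70],[100,-0.108,-0.023,-0.028,54,28,-70],[100,-0.108,-0.023,-0.028,54,28,-70],[100,-0.108,-0.023,-0.028,54,28,-70],[100,-0.108,-0.023,-0.028,54,28,-70],[100,-0.108,-0.023,-0.028,54,28,-70],[100,-0.108,-0.023,-0.028,54,28,-70],[100,-0.108,-0.023,-0.028,54,28,-70],[100,-0.108,-0.023,-0.028,54,28,-70],[100,-0.108,-0.023,-0.028,54,28,-70],[100,-0.108,-0.023,-0.028,54,28,-70],[100,-0.108,-0.023,-0.028,54,28,-70],[100,-0.108,-0.023,-0.028,54,28,-70],[100,-0.108,-0.023,-0.028,54,28,-70],[100,-0.108,-0.023,-0.028,54,28,-70],[100,-0.108,-0.023,-0.028,54,28,-70],[100,-0.108,-0.023,-0.028,54,28,-70]]
  ]
}}

```text
clock: 5.53
ee_pos: [0.6284, -0.1425, 0.2733]
tcp_rot: [-3.119, -1.22, -1.248]
contact_force: [1.1, 0.3, 0.3]
opening: 1.0
grip_force: 0.0
```

```bash
cat > now.py <<'E'
from plan import *
import sys
s_=log();print(s_["clock"],s_["joint_pos"].round(3),s_["ee_pos"].round(4),s_["contact_force"].round(1),s_["opening"])
a=[float(v) for v in sys.argv[1:]]  # x y z az e roll : grasp point target
R=tool(a[3],a[4],-1,a[5]);print(delta(np.array(a[:3])+.0188*R[:,2],R))
E
python3 now.py .616 -.127 .12 -70 20 0
python3 - <<'E'
from h import *
c=camera("scene");cv2.imwrite("pics/pre.png",c["frame"][:,:,::-1])
E
```

```text
5.5333 [-0.875  0.489  0.527  2.065  1.146  1.145  2.298] [ 0.6284 -0.1425  0.2733] [1.1 0.3 0.3] 0.9995638481517943
(array([-150.3,    7.6,   53.9]), array([ 0.2,  0.1, -0.5]))
```

View pics/pre.png

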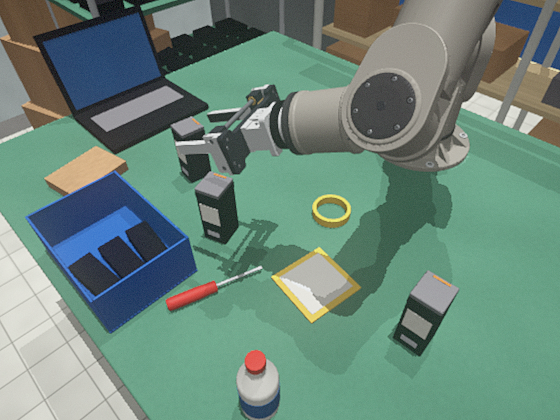

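Emit:
{"op": "apply_moves", "data": {
  "targets": [
    [[100,0,0.008,0,0,0,0],[100,0,0.008,0,0,0,0],[100,-0.05,0.008,0.018,0,0,0],[100,-0.08,0.008,0.029,0,0,0],[100,-0.11,0.008,0.04,0,0,0],[100,-0.13,0.008,0.047,0,0,0],[100,-0.15,0.008,0.054,0,0,0],[100,-0.15,0.008,0.054,0,0,0],[100,-0.15,0.008,0.054,0,0,0]]
  ]
}}

```text
clock: 6.33
ee_pos: [0.6207, -0.1443, 0.1135]
tcp_rot: [-3.131, -1.221, -1.236]
contact_force: [0.9, -0.0, -0.3]
opening: 1.004
grip_force: 0.0
```

```bash
python3 now.py .616 -.127 .12 -70 20 0
```

```text
6.3333 [-0.828  0.791  0.464  2.103  1.186  0.985  1.985] [ 0.6207 -0.1443  0.1135] [ 0.9 -0.  -0.3] 1.0036388057787167
(array([-0. , -1.5, -0.2]), array([ 0.2,  0. , -0.3]))
```

Emit:
{"op": "apply_moves", "data": {
  "grip_force": 55,
  "targets": [
    [[50,0,-0.001,0,0,0,0],[50,0,-0.001,0,0,0,0],[50,0,-0.001,0,0,0,0],[50,0,-0.001,0,0,0,0],[50,0,-0.001,0,0,0,0],[50,0,-0.001,0,0,0,0],[50,0,-0.001,0,0,0,0],[50,0,-0.001,0,0,0,0]]
  ]
}}

```text
clock: 7.0
ee_pos: [0.622, -0.1436, 0.1139]
tcp_rot: [-3.124, -1.221, -1.242]
contact_force: [-1.7, 3.2, 6.0]
opening: 0.641
grip_force: 54.9
```

Emit:
{"op": "apply_moves", "data": {
  "targets": [
    [[50,0.01,0,-0.0036,0,0,0],[50,0.03,0,-0.011,0,0,0],[50,0.06,0,-0.022,0,0,0],[50,0.09,0,-0.033,0,0,0],[50,0.12,0,-0.044,0,0,0],[50,0.15,0,-0.055,0,0,0],[50,0.17,0,-0.062,0,0,0],[50,0.17,0,-0.062,0,0,0]]
  ]
}}

```text
clock: 7.67
ee_pos: [0.6213, -0.1448, 0.2982]
tcp_rot: [-3.111, -1.218, -1.256]
contact_force: [0.2, 0.5, -3.2]
opening: 0.635
grip_force: 54.9
```

```bash
python3 now.py .616 -.127 .32 -70 0 90;python3 now.py .616 -.127 .32 -70 0 0
python3 - <<'E'
from h import *
c=camera("scene");cv2.imwrite("pics/lift.png",c["frame"][:,:,::-1])
E
```

```text
7.6667 [-0.894  0.434  0.541  2.07   1.147  1.173  2.336] [ 0.6213 -0.1448  0.2982] [ 0.2  0.5 -3.2] 0.6352693861880916
(array([20.5, -1.4, -7.2]), array([16. , 15.7, 88.3]))
7.6667 [-0.894  0.434  0.541  2.07   1.147  1.173  2.336] [ 0.6213 -0.1448  0.2982] [ 0.2  0.5 -3.2] 0.6352693861880916
(array([20.5, -1.4, -7.2]), array([ 0.2, 20.2, -0.7]))
```

View pics/lift.png

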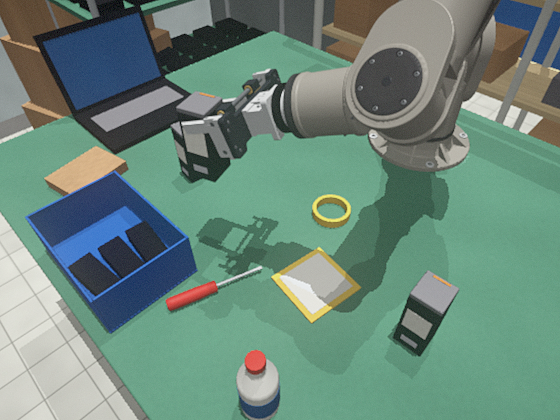

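Emit:
{"op": "apply_moves", "data": {
  "targets": [
    [[50,0.02,0,-0.007,0,10,0],[50,0.02,0,-0.007,0,20,0],[50,0.02,0,-0.007,0,20,0],[50,0.02,0,-0.007,16,16,88],[50,0.02,0,-0.007,16,16,88],[50,0.02,0,-0.007,16,16,88],[50,0.02,0,-0.007,16,16,88],[50,0.02,0,-0.007,16,16,88],[50,0.02,0,-0.007,16,16,88],[50,0.02,0,-0.007,16,16,88],[50,0.02,0,-0.007,16,16,88],[50,0.02,0,-0.007,16,16,88],[50,0.02,0,-0.007,16,16,88],[50,0.02,0,-0.007,16,16,88],[50,0.02,0,-0.007,16,16,88],[50,0.02,0,-0.007,16,16,88],[50,0.02,0,-0.007,16,16,88]]
  ]
}}

```text
clock: 9.13
ee_pos: [0.6206, -0.1444, 0.3143]
tcp_rot: [-1.565, -0.01, -2.793]
contact_force: [0.6, -0.1, -3.4]
opening: 0.639
grip_force: 54.9
```

```bash
python3 now.py .616 -.127 .32 -70 0 180
```

```text
9.1333 [-1.015  0.701  0.663  2.115  1.272  1.269  0.523] [ 0.6206 -0.1444  0.3143] [ 0.6 -0.1 -3.4] 0.6385508709873794
(array([-1.6, -5.7,  0.9]), array([-0.3,  0.2, 90.6]))
```

Emit:
{"op": "apply_moves", "data": {
  "targets": [
    [[50,0,0,0,0,0,45],[50,0,0,0,0,0,90],[50,0,0,0,0,0,90],[50,0,0,0,0,0,90],[50,0,0,0,0,0,90],[50,0,0,0,0,0,90],[50,0,0,0,0,0,90],[50,0,0,0,0,0,90],[50,0,0,0,0,0,90],[50,0,0,0,0,0,90],[50,0,0,0,0,0,90],[50,0,0,0,0,0,90],[50,0,0,0,0,0,90],[50,0,0,0,0,0,90],[50,0,0,0,0,0,90],[50,0,0,0,0,0,90]]
  ]
}}

```text
clock: 10.47
ee_pos: [0.6208, -0.1445, 0.3152]
tcp_rot: [-1.197, 1.554, -2.42]
contact_force: [-0.7, 0.2, -3.2]
opening: 0.638
grip_force: 54.9
```

```bash
python3 now.py .616 -.127 .32 -70 0 90
python3 - <<'E'
from h import *
c=camera("scene");f=c["frame"][60:240,130:330];cv2.imwrite("pics/inv.png",cv2.resize(f,(660,594))[:,:,::-1])
E
```

```text
10.4667 [-1.087  0.748  0.767  2.118  1.235  1.194 -1.024] [ 0.6208 -0.1445  0.3152] [-0.7  0.2 -3.2] 0.6383548934013523
(array([-4.8,  1.4,  0.8]), array([ -0.3,   0.2, -89.1]))
```

View pics/inv.png

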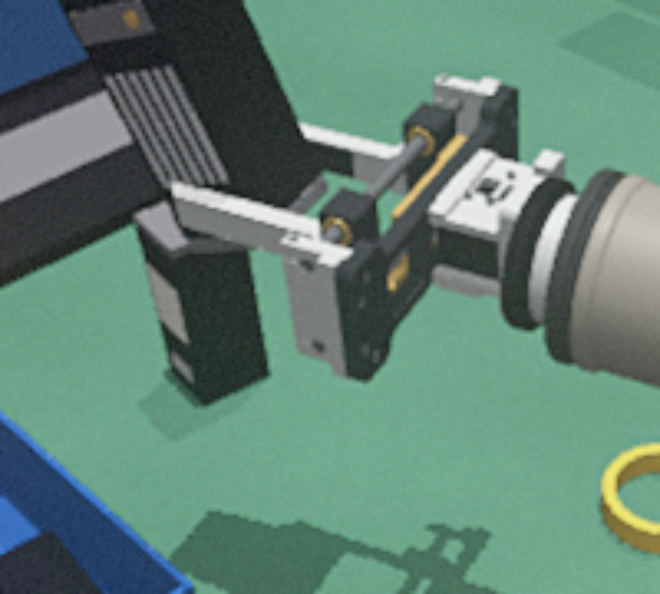

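Emit:
{"op": "apply_moves", "data": {
  "targets": [
    [[50,0,0,0,0,-6,0],[50,0,0,0,0,-12,0],[50,0,0,0,0,-12,0],[50,0,0,0,0,-12,0],[50,0,0,0,0,-12,0],[50,0,0,0,0,-12,0],[50,0,0,0,0,-12,0],[50,0,0,0,0,-12,0],[50,0,0,0,0,-12,0],[50,0,0,0,0,-12,0],[50,0,0,0,0,-12,0],[50,0,0,0,0,-12,0],[50,0,0,0,0,-12,0],[50,0,0,0,0,-12,0],[50,0,0,0,0,-12,0],[50,0,0,0,0,-12,0]]
  ]
}}

```text
clock: 11.85
ee_pos: [0.621, -0.1444, 0.3156]
tcp_rot: [-0.051, 1.355, -1.273]
contact_force: [-0.3, 0.3, -3.4]
opening: 0.632
grip_force: 54.9
```

```bash
python3 now.py .616 -.127 .32 -70 0 180;python3 now.py .616 -.127 .32 -70 0 90
python3 - <<'E'
from h import *
c=camera("scene");W=cloud(c).reshape(-1,3)
s=sense();z=Ro.from_euler('xyz',s["tcp_rot"]).as_matrix()
d=(W-s["ee_pos"])@z  # tool coords
m=(abs(d[:,1])<.027)&(d[:,2]>-.06)&(d[:,2]<.06)&(d[:,0]>-.2)&(d[:,0]<.2);q=d[m];print(len(q))
# box outline in tool x-z plane
print(cv2.minAreaRect(q[:,[0,2]].astype(np.float32).copy()))
E
```

```text
11.85 [-1.076  0.937  0.773  2.117  1.273  1.265 -1.179] [ 0.621  -0.1444  0.3156] [-0.3  0.3 -3.4] 0.6321953315667741
(array([-4.1,  1.3,  1.7]), array([ 0. , 12.4,  0.6]))
11.85 [-1.076  0.937  0.773  2.117  1.273  1.265 -1.179] [ 0.621  -0.1444  0.3156] [-0.3  0.3 -3.4] 0.6321953315667741
(array([-4.1,  1.3,  1.7]), array([ -9.7,   9.7, -89. ]))
2243
((-0.058966267853975296, -0.023233190178871155), (0.05425148457288742, 0.1582506150007248), 49.56984329223633)
```

```bash
cat > slip.py <<'E'
from h import *
c=camera("scene");W=cloud(c).reshape(-1,3)
s=sense();R=Ro.from_euler('xyz',s["tcp_rot"]).as_matrix();d=(W-s["ee_pos"])@R
for sg in(1,-1):
    m=(abs(sg*d[:,1]-.030)<.005)&(np.hypot(d[:,0],d[:,2]+.019)<.14)&(d[:,2]>-.07);q=d[m][:,[0,2]]
    if len(q)<50: continue
    w,V=np.linalg.eigh(np.cov(q.T));v=V[:,1]*np.sign(V[0,1]);print(sg,len(q),"axis angle deg",np.degrees(np.arctan2(v[1],v[0])),cv2.minAreaRect(q.astype(np.float32).copy()),"unit z world vertical",(R@[v[0],0,v[1]])[2])
E
python3 slip.py
```

```text
1 2142 axis angle deg -19.51426988428942 ((-0.045403800904750824, -0.012102305889129639), (0.07927606254816055, 0.15040430426597595), 68.25209045410156) unit z world vertical -0.9921492430120291
-1 241 axis angle deg -30.12901738582981 ((-0.057239923626184464, -0.023662559688091278), (0.04882565140724182, 0.160335510969162), 50.49609375) unit z world vertical -0.9522241202989092
```

Upside down within about 8° for over a second, and the unit hasn't slipped in the grip. Now I turn it back.

Emit:
{"op": "apply_moves", "data": {
  "targets": [
    [[50,0,0,0,0,6,0],[50,0,0,0,0,12,0],[50,0,0,0,-10,10,-89],[50,0,0,0,-10,10,-89],[50,0,0,0,-10,10,-89],[50,0,0,0,-10,10,-89],[50,0,0,0,-10,10,-89],[50,0,0,0,-10,10,-89],[50,0,0,0,-10,10,-89],[50,0,0,0,-10,10,-89],[50,0,0,0,-10,10,-89],[50,0,0,0,-10,10,-89],[50,0,0,0,-10,10,-89],[50,0,0,0,-10,10,-89],[50,0,0,0,-10,10,-89],[50,0,0,0,-10,10,-89]]
  ]
}}

```text
clock: 13.28
ee_pos: [0.6207, -0.1448, 0.3157]
tcp_rot: [-1.578, -0.004, -2.793]
contact_force: [0.3, -0.6, -3.6]
opening: 0.637
grip_force: 54.9
```

```bash
python3 now.py .616 -.127 .30 -70 20 0
```

```text
13.2833 [-1.015  0.687  0.664  2.114  1.27   1.265  0.529] [ 0.6207 -0.1448  0.3157] [ 0.3 -0.6 -3.6] 0.6367404725349294
(array([-1.7, 22.1, -0.5]), array([-15.3, -15.4, -88.8]))
```

Emit:
{"op": "apply_moves", "data": {
  "targets": [
    [[50,0,0,0,-15,-15,-89],[50,0,0,0,-15,-15,-89],[50,0,0,0,-15,-15,-89],[50,0,0,0,-15,-15,-89],[50,0,0,0,-15,-15,-89],[50,0,0,0,-15,-15,-89],[50,0,0,0,-15,-15,-89],[50,0,0,0,-15,-15,-89],[50,0,0,0,-15,-15,-89],[50,0,0,0,-15,-15,-89],[50,0,0,0,-15,-15,-89],[50,0,0,0,-15,-15,-89],[50,0,0,0,-15,-15,-89],[50,0,0,0,-15,-15,-89],[50,0,0,0,-15,-15,-89]]
  ]
}}

```text
clock: 14.53
ee_pos: [0.6208, -0.1449, 0.3157]
tcp_rot: [-3.123, -1.23, -1.242]
contact_force: [-0.7, 0.7, -4.3]
opening: 0.631
grip_force: 54.9
```

```bash
python3 slip.py; python3 now.py .570 .108 .27 -30 20 0;python3 fit.py|head -1
python3 - <<'E'
from plan import *
q=sense()["joint_pos"]
for az in(-25,-30,-35):
  R=tool(az,20,-1);Q,w=chain([(np.array([.57,.108,.27])+.0188*R[:,2],R),(np.array([.57,.108,.126])+.0188*R[:,2],R)],q);print(az,w,Q[-1].round(2),margin(Q))
E
```

```text
1 62 axis angle deg -14.921597867261884 ((-0.04250837862491608, -0.036399371922016144), (0.15793786942958832, 0.06677999347448349), 0.05906818434596062) unit z world vertical 0.9968155505824636
-1 1611 axis angle deg -17.805310870665846 ((-0.04230485484004021, -0.0031718164682388306), (0.05806476250290871, 0.15055373311042786), 70.1253890991211) unit z world vertical 0.9995546588976614
14.5833 [-0.917  0.414  0.563  2.065  1.15   1.193  2.364] [ 0.6206 -0.1448  0.3155] [ 0.5 -0.  -3.5] 0.6329330835065902
(array([-129.7,  -49.4, -210.2]), array([ 37.7,  -0.6, -13.8]))
0.004082492604038879 (-1, -1, -1, -1) [ 0.2522  0.6752  0.5701  0.3892 -0.0374  1.557  -0.0453  0.012 ] 0.04922050720641924
-25 0.002412706532295818 [-0.79  0.66 -0.05  2.43  1.89  1.23  1.62] 4.023004152031717e-12
-30 1.9847505175904806e-06 [-1.15  0.69  0.31  2.39  1.72  1.01  1.62] 0.04338676263254948
-35 1.6112369697091683e-06 [-1.16  0.69  0.32  2.33  1.58  1.01  1.7 ] 0.09805141475844703
```

```bash
python3 now.py .572 .104 .30 -35 20 0
```

```text
14.5833 [-0.917  0.414  0.563  2.065  1.15   1.193  2.364] [ 0.6206 -0.1448  0.3155] [ 0.5 -0.  -3.5] 0.6329330835065902
(array([ -99.7,  -48.9, -215.1]), array([ 33. ,  -0.6, -12.2]))
```

Emit:
{"op": "apply_moves", "data": {
  "targets": [
    [[50,-0.008,-0.004,-0.018,3,0,-1],[50,-0.017,-0.008,-0.036,6,0,-2],[50,-0.025,-0.012,-0.054,8,0,-3],[50,-0.033,-0.016,-0.072,11,0,-4],[50,-0.042,-0.02,-0.09,14,0,-5],[50,-0.05,-0.024,-0.108,16,0,-6],[50,-0.058,-0.028,-0.126,19,0,-7],[50,-0.067,-0.033,-0.144,22,0,-8],[50,-0.075,-0.037,-0.162,25,0,-9],[50,-0.083,-0.041,-0.18,28,0,-10],[50,-0.092,-0.045,-0.198,31,-0.5,-11],[50,-0.1,-0.049,-0.215,33,-0.6,-12.2],[50,-0.1,-0.049,-0.215,33,-0.6,-12.2],[50,-0.1,-0.049,-0.215,33,-0.6,-12.2],[50,-0.1,-0.049,-0.215,33,-0.6,-12.2]]
  ]
}}

```text
clock: 15.83
ee_pos: [0.5864, 0.0941, 0.2934]
tcp_rot: [3.131, -1.218, -0.599]
contact_force: [0.1, 0.3, -2.4]
opening: 0.634
grip_force: 54.9
```

```bash
python3 now.py .572 .104 .130 -35 20 0
python3 - <<'E'
from h import *
c=camera("scene");cv2.imwrite("pics/over.png",c["frame"][:,:,::-1])
W=cloud(camera("top"));W=W.reshape(-1,3);q=W[(W[:,2]>.13)&(W[:,2]<.155)&(abs(W[:,0]-.528)<.06)&(abs(W[:,1]-.32)<.06)];print(len(q),cv2.minAreaRect(q[:,:2].astype(np.float32).copy()))
E
```

```text
15.8333 [-1.23   0.25   0.36   2.305  1.375  1.167  2.228] [0.5864 0.0941 0.2934] [ 0.1  0.3 -2.4] 0.6335521746979644
(array([-159.4,   -0.5,   58.7]), array([-0.1,  0.2,  0.2]))
709 ((0.5285243988037109, 0.3200814723968506), (0.060941923409700394, 0.057202789932489395), 2.3072235584259033)
```

View pics/over.png

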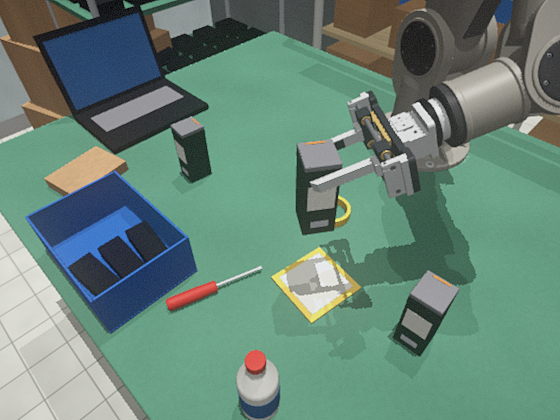

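Emit:
{"op": "apply_moves", "data": {
  "targets": [
    [[50,-0.015,0,0.0055,0,0,0],[50,-0.035,0,0.013,0,0,0],[50,-0.055,0,0.02,0,0,0],[50,-0.075,0,0.0275,0,0,0],[50,-0.095,0,0.035,0,0,0],[50,-0.115,0,0.0425,0,0,0],[50,-0.13,0,0.048,0,0,0],[50,-0.145,0,0.0535,0,0,0],[50,-0.152,0,0.056,0,0,0],[50,-0.157,0,0.058,0,0,0],[50,-0.157,0,0.058,0,0,0],[50,-0.157,0,0.058,0,0,0]]
  ]
}}

```text
clock: 16.93
ee_pos: [0.5864, 0.0934, 0.1264]
tcp_rot: [3.131, -1.219, -0.599]
contact_force: [-0.0, 0.2, -2.6]
opening: 0.635
grip_force: 54.9
```

```bash
python3 slip.py; python3 now.py .572 .104 .126 -35 20 0
```

```text
1 181 axis angle deg -38.10149175726489 ((-0.04689319059252739, -0.00283234566450119), (0.11250453442335129, 0.16015955805778503), 70.54732513427734) unit z world vertical 0.9514595728464252
-1 1510 axis angle deg -18.16095256044513 ((-0.04765253886580467, -0.004586398601531982), (0.11993382126092911, 0.16087289154529572), 69.44542694091797) unit z world vertical 0.9993761950879235
16.9833 [-1.17   0.652  0.305  2.346  1.512  1.037  1.759] [0.5864 0.0935 0.1266] [-0.3 -0.6 -3.2] 0.6329538522527876
(array([-6.7, -0.4,  2.3]), array([-0.1,  0.2,  0.2]))
```

Emit:
{"op": "apply_moves", "data": {
  "targets": [
    [[50,-0.002,0,0.0007,0,0,0],[50,-0.004,0,0.0014,0,0,0],[50,-0.005,0,0.0018,0,0,0],[50,-0.006,0,0.0022,0,0,0],[50,-0.0065,0,0.0024,0,0,0],[50,-0.007,0,0.0025,0,0,0],[50,-0.007,0,0.0025,0,0,0]]
  ]
}}

```text
clock: 17.57
ee_pos: [0.5863, 0.0932, 0.1199]
tcp_rot: [3.132, -1.221, -0.6]
contact_force: [-10.0, 1.7, 17.0]
opening: 0.632
grip_force: 55.0
```

Emit:
{"op": "apply_moves", "data": {
  "grip_force": 10,
  "targets": [
    [[50,0.0005,0,0,0,0,0],[50,0.0005,0,0,0,0,0],[50,0.0005,0,0,0,0,0],[100,0.0005,0,0,0,0,0],[100,0.0005,0,0,0,0,0],[100,0.0005,0,0,0,0,0],[100,0.0005,0,0,0,0,0],[100,0.0005,0,0,0,0,0],[100,0.0005,0,0,0,0,0]]
  ]
}}

```text
clock: 18.32
ee_pos: [0.5863, 0.0935, 0.119]
tcp_rot: [3.131, -1.218, -0.598]
contact_force: [0.7, 0.1, -0.4]
opening: 0.993
grip_force: 0.0
```

```bash
python3 now.py .572 .104 .3 -35 20 0
python3 - <<'E'
from h import *
for n in("top","scene"):
    W=cloud(camera(n)).reshape(-1,3);q=W[(W[:,2]>.150)&(W[:,2]<.163)&(abs(W[:,0]-.57)<.05)&(abs(W[:,1]-.105)<.05)]
    print(n,len(q),cv2.minAreaRect(q[:,:2].astype(np.float32).copy()),np.median(q[:,2]))
E
```

```text
18.3167 [-1.168  0.671  0.301  2.345  1.518  1.034  1.74 ] [0.5863 0.0935 0.119 ] [ 0.7  0.1 -0.4] 0.9928710825942486
(array([163.8,   0.2, -60.3]), array([-0.1,  0.2,  0.3]))
top 613 ((0.571686327457428, 0.10186262428760529), (0.06064260005950928, 0.0561043918132782), 55.52016830444336) 0.15367056329929796
scene 852 ((0.5723940134048462, 0.10335902124643326), (0.062257759273052216, 0.05618099495768547), 55.132049560546875) 0.1552478093767649
```

Released and upright at about (0.572, 0.103), 13 mm from the plate centre (limit 35 mm). Now I withdraw straight up.

Emit:
{"op": "apply_moves", "data": {
  "targets": [
    [[100,0.01,0,-0.0036,0,0,0],[100,0.03,0,-0.011,0,0,0],[100,0.06,0,-0.022,0,0,0],[100,0.09,0,-0.033,0,0,0],[100,0.12,0,-0.044,0,0,0],[100,0.15,0,-0.055,0,0,0],[100,0.165,0,-0.06,0,0,0],[100,0.165,0,-0.06,0,0,0],[100,0.165,0,-0.06,0,0,0],[100,0.165,0,-0.06,0,0,0]]
  ]
}}

```text
clock: 19.25
ee_pos: [0.587, 0.0935, 0.294]
tcp_rot: [3.13, -1.218, -0.597]
contact_force: [-0.9, 0.1, 0.1]
opening: 1.001
grip_force: 0.0
```

Run:
```python
from h import *
print(sense()["ee_pos"])
c=camera("scene");cv2.imwrite("pics/end.png",c["frame"][:,:,::-1])
W=cloud(c).reshape(-1,3)
for x,y in((.57,.105),(.528,.32),(.5326,-.3336)):
    q=W[(W[:,2]>.140)&(W[:,2]<.175)&(abs(W[:,0]-x)<.05)&(abs(W[:,1]-y)<.05)];U,S,V=np.linalg.svd(q-q.mean(0))
    print(len(q),cv2.minAreaRect(q[:,:2].astype(np.float32).copy()),np.percentile(q[:,2],[50,99]),V[2])
```

```text
[0.5869731  0.09351683 0.29396865]
985 ((0.5726748704910278, 0.10354530811309814), (0.06156241521239281, 0.05626550689339638), 54.74260711669922) [0.15508384 0.15755487] [0.07368165 0.05597164 0.99570989]
1279 ((0.5289388298988342, 0.3221850097179413), (0.06395094096660614, 0.0559883713722229), 3.373565912246704) [0.14955026 0.15178065] [0.03657746 0.00477242 0.99931943]
428 ((0.5338423252105713, -0.3327169418334961), (0.0584639236330986, 0.060699597001075745), 83.51300048828125) [0.14843637 0.15082493] [-0.02708299 -0.04947092 -0.9984083 ]
```

View pics/end.png

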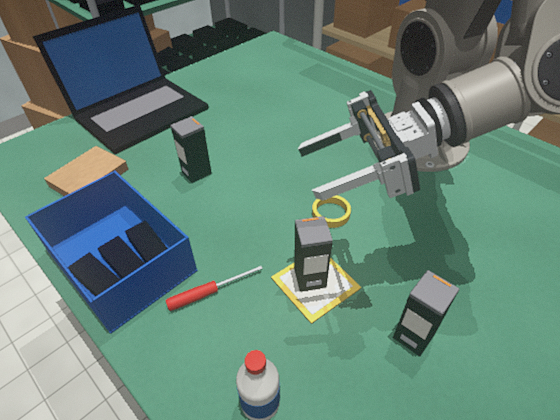

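The unit stands upright on the plate at ≈(313,255) with its cover shut. Both decoys stand where they were, and the gripper is clear. I hand in.

```bash
python3 -c "
from station import hand_in
print(hand_in())"
```

```text
the job is handed in; nothing more can be done
None
```

I handed the job in at about 19 s (limit 72 s): cover shut, unit held upside down for over a second and stood upright on the plate about 13 mm off centre (limit 35 mm), both other units where they were; the hand-in gave no verdict.

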